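# Change over from flow tester to cleaning bath

## Robot

A 7-joint arm with a two-finger parallel gripper is mounted at the origin on the work surface. World frame = base frame: x ahead of the robot, y to its left, z up, the work surface at z = 0. Lengths are in m, angles in rad, forces in N, time in s.
With the tool pointing down it reaches from about 0.4 to 0.9 m from the base axis. Payload 5.6 kg.
Tool frame: the origin (TCP) lies at the very end of the fingers, on their centre line; the grasp point (between the pads) lies arm.grip_depth behind it (arm.grip_depth is the distance from the TCP to the grasp point, in m); z points along the fingers, y is the line along which they close (so a half turn about z gives the same grasp; the last joint's range is limited). The gripper opens to 92 mm and grips with 3 to 60 N. Pads are 20 mm wide; open, the fingers measure 128 mm over their backs; the gripper's body (75 mm by 189 mm) begins 69 mm behind the grasp point.
Start: joints at [-0.043, 0.468, -0.012, 1.603, 0.006, 1.071, -0.056], TCP at [0.65, -0, 0.215] pointing down, gripper open.
Joint ranges: [-2.53, 2.53], [-0.31, 2.02], [-1.57, 1.55], [0.28, 2.44], [-1.29, 4.43], [0.15, 1.84], [-2.92, 2.92]. Speed limits (rad/s): [2.57, 2.57, 3.14, 3.14, 3.14, 3.14, 3.14].

## Interface

Orientations are given as a 3x3 rotation matrix whose columns are the frame's x, y, z axes.
In Python, from plant import arm gives the robot as it stands. The module is installed in compiled form; this text tells all that it offers.
- The arm moves only by the tool send_rows, never from a script. Its argument "motion" is a list of rows, each a list of 5 numbers: the closure in counts, from 0 (fully open) to 255 (shut), then the shift along the world's x, y, z in m, then the turn about the world's z in rad. In form: [[grip, x, y, z, twist], ...]. A call has 1 to 5 rows; each row is the pose to reach, as a shift and turn from the pose commanded when the call began; what a row does not reach only later rows make up. A row lasts 1/12 s, in which the tool goes at most 41.7 mm and 7.16 degrees, less where a joint would pass 70% of its speed; a pose out of reach is approached as far as the arm can. A call with a gripper value outside its range is refused whole. The fingers move at their own pace and stop on an object; "squeeze" is the grip in N (left out, the last holds). Time passes only in rows, so rows that repeat a pose let the fingers close. It gives the time, the measured TCP pose, the force, the opening and the grip force at its end, in the units of the state.
- arm.read_state(): the state, without advancing time (a new reading comes with each control period).
- arm.grab_frame(name): name is "scene" or "side" or "wrist"; returns a dict with "image" (480x640x3 uint8, blue, green, red), "K" (3x3 intrinsics, pixels), "rvec" (rotation vector, rad) and "tvec" (3), from world to camera coordinates, as OpenCV has them; the wrist camera has in their place "T_tool_cam" (4x4, takes a point from camera to tool coordinates, whose origin is the TCP and whose axes are the flange's). Camera axes: x right, y down, z forward; pixel columns grow to the right and rows downward; lengths in m; the calibration is good to about 2 mm. A picture is of the moment at which its call begins: read the wrist's pose just before it. There is no depth.
- arm.finish_job(): hands the job in; it is judged then, once.
The state is a dict: "t": time; "qpos": joint angles; "qvel": joint speeds; "tau": joint torques, N m; "position": TCP position; "orientation": TCP orientation; "contact_force": force on the tool from outside, world axes, zero at the start; "wrist_torque": the same for the moment, N m; "width": opening from 0.0 (shut) to 1.0 (fully open); "grasp_force": force on a finger pad.
Only numpy, scipy, OpenCV 4.12 (cv2) and the standard library are available. Lean on these libraries where they do the work, as an engineer would, in place of code of your own. Each camera call takes 0.05 s, during which the arm holds its last target. There are 200 camera calls.

## Task

Change the power feed over from the flow tester (yellow end of the changeover switch) to the ultrasonic bath (blue end). Bring the lever upright to its centre off position and let it rest there for at least two seconds; then, with the switch still off, lower the bath's lid gently until it is fully shut, and only then push the lever fully over to the blue end. Leave everything else where it stands and let go of everything.

Things in the scene. Friction and masses are not known exactly. Their poses are not given: they have to be found in the camera images.
- selector: the changeover switch, fixed to the table: a grey housing 140 x 72 mm, 66 mm tall, on a 160 mm foot, with a yellow plate on top at one end, a narrow white one in the middle and a blue one at the other end. Origin: centre of its underside, at table height. Its x axis points horizontally from the yellow end to the blue end, its y axis lies along the lever's hinge. It may stand at any yaw
- lever (a joint): the switch's stirrup lever, rad: 0 is upright over the white plate (off), negative leans to the yellow end (flow tester on; stop at -0.6), positive leans to the blue end (bath on; stop at +0.6). The hinge is level, 50 mm above the table over the housing's centre; a stiff hinge, it stays where it is left and takes about 3 to 5 N at the bar to move
- lever_bar (a point): middle of the lever's red cross bar, a round bar 24 mm thick and 104 mm long parallel to the hinge, its centre line 120 mm from the hinge. Two 10 mm thick side arms carry it, 46 mm either side of its middle, so 82 mm between them is open below the bar. This point is 170 mm above the table when the lever is upright
- bath: the ultrasonic cleaning bath, fixed to the table and empty: a blue open box 150 mm (x) x 200 mm (y), 120 mm tall, with a dark front panel facing roughly to the robot. Origin: centre of its underside, at table height. Its x axis points horizontally from the front to the hinged back, y along the lid's hinge
- lid (a joint): opening angle of the bath's lid, rad: 0 is shut (flat on the rim), it grows as the front edge rises, up to 1.6 (just past upright, stop). A stiff hinge: the lid stays at any angle, and takes about 1 to 3 N at its front edge to move down
- lid_hinge (a point): middle of the lid's hinge line, 77 mm behind the bath's centre, 121 mm above the table, along the bath's y axis. The lid's underside lies in the plane through this line, the lid is 10 mm thick above it (12 mm in its darker middle, by look only), 200 mm wide and reaches 153 mm from the hinge
- lid_edge (a point): tip of the black tab (60 mm wide, 10 mm thick) in the middle of the lid's front edge, half way through the thickness, 173 mm from the hinge line
- screwdriver: bystander, to be left alone: an orange-handled screwdriver, 190 mm long, lying between the switch and the bath; origin at its underside
- wrench: bystander, to be left alone: a steel wrench, 180 mm long, lying at the far side; origin at its underside
- fuel_rail: bystander, to be left alone: an aluminium fuel rail, 210 mm long, with four injectors, lying at the far side; origin at its underside
- cup: bystander, to be left alone: a white mug, 85 mm tall, on the near left; origin at its underside
- spray: bystander, to be left alone: a pale spray can with a blue band, 190 mm tall, on the left; origin at its underside
- jar: bystander, to be left alone: a jar with a steel cap, 70 mm tall, on the right; origin at its underside
- gauge: bystander, to be left alone: a round steel pressure gauge, 72 mm across, lying on the near right; origin at its underside
Things that resemble listed ones, but are neither listed nor needed, are in the scene too. There is more than one size of the selector; the job needs the larger.

How it is judged:
By the outcome, as a careful person would: the job done as asked, in the order asked, and still so for the second after the job is handed in, with the robot touching nothing.
It also fails if it takes over 72 s, if anything falls off the work surface, if the arm or the gripper's body presses on something with over 40 N, if the wrist force passes 120 N, or if a joint passes its speed limit or range.

## Working session

There is one attempt and no reset: what is moved stays moved. The work goes in short steps, Python scripts to look and compute and a tool call to move; the robot and the scene stay as the last step left them, time stands still between calls to the robot, and variables do not carry over. Pictures are saved under pics/ and viewed, at most 10 in all, crops included, and the job is handed in when it is done.

Besides the shell and the picture viewer there is one more tool, called after ">>>" as name([rows], argument=value, ...), one row to a line, values as JSON. send_rows: Moves the arm, as the interface text tells. Its arguments: {"type":"object","properties":{"motion":{"type":"array","items":{"type":"array","items":{"type":"number"}}},"squeeze":{"type":"number"}},"required":["motion"]}

```bash
mkdir -p pics
cat > h.py <<'E'
import numpy as np, cv2, pickle
from plant import arm
def snap(name, fn):
    s=arm.read_state(); f=arm.grab_frame(name); cv2.imwrite('pics/'+fn+'.png', f['image'])
    if 'T_tool_cam' in f:
        T=np.eye(4); T[:3,:3]=s['orientation']; T[:3,3]=s['position']
        M=np.linalg.inv(T@np.array(f['T_tool_cam'])); R,t=M[:3,:3],M[:3,3]
    else: R=cv2.Rodrigues(np.array(f['rvec'],float))[0]; t=np.array(f['tvec'],float).ravel()
    c=dict(K=np.array(f['K']),R=R,t=t); pickle.dump(c,open('pics/'+fn+'.pkl','wb')); return c
def load(fn): return pickle.load(open('pics/'+fn+'.pkl','rb'))
def proj(c,P):
    p=(c['R']@np.atleast_2d(P).T).T+c['t']; p=p@c['K'].T; return p[:,:2]/p[:,2:]
def atz(c,uv,z):
    d=c['R'].T@np.linalg.inv(c['K'])@np.array([*uv,1.]); o=-c['R'].T@c['t']; return o+d*(z-o[2])/d[2]
def crop(fn,x0,y0,x1,y1,s,out):
    im=cv2.imread('pics/'+fn+'.png')[y0:y1,x0:x1]; cv2.imwrite('pics/'+out+'.png',cv2.resize(im,None,fx=s,fy=s,interpolation=cv2.INTER_CUBIC))
E
python3 -c "
from h import *
for n in ('scene','side'):
    c=snap(n,n); print(n,-c['R'].T@c['t'],c['R'][2],c['K'][0,0])
s=arm.read_state(); print(s['t'],s['position'],s['orientation'],s['contact_force'],s['width'],arm.grip_depth)"
```

```text
scene [ 1.1889251  -0.52866323  0.70424452] [-0.64545059  0.51614079 -0.56302063] 457.2173010374801
side [-0.17788786  0.67052383  0.66030306] [ 0.65602996 -0.58604744 -0.47557658] 434.5139592290451
0.1 [ 6.49489997e-01 -8.38040647e-05  2.13740549e-01] [[ 6.10923094e-05  9.99998810e-01 -1.54135518e-03]
 [ 9.99999986e-01 -6.13320800e-05 -1.55511499e-04]
 [-1.55605848e-04 -1.54134565e-03 -9.99998800e-01]] [0.24596686 0.19806989 0.76878791] 0.9979979550127649 0.0187
```

View pics/scene.png

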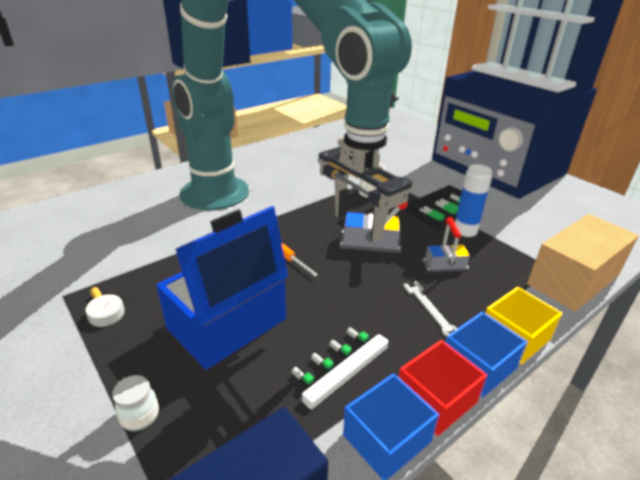

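View pics/side.png

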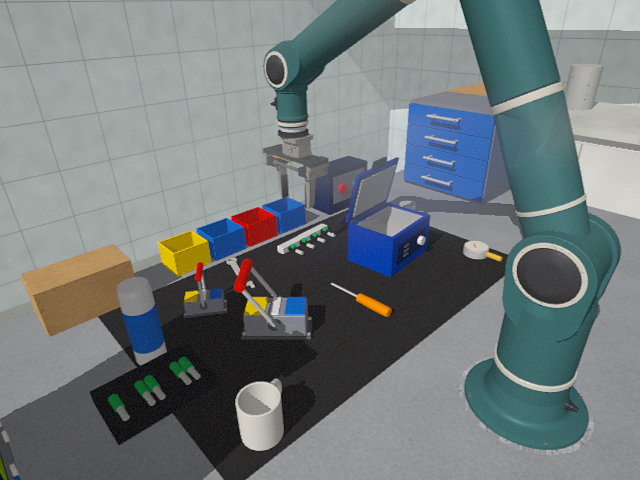

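The side view shows two switches. The large one is at about (275,315), leaning to yellow; the small one is at about (203,300). The bath is at about (390,235) with its lid open, and the screwdriver is at (365,300). The larger switch fits the description, and I'll confirm it in a crop.

```bash
python3 -c "
from h import *
snap('wrist','w0')
crop('side',170,150,440,350,2.9,'side_c')
crop('scene',150,170,480,370,2.4,'scene_c')"
```

```text
(no output)
```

View pics/side_c.png

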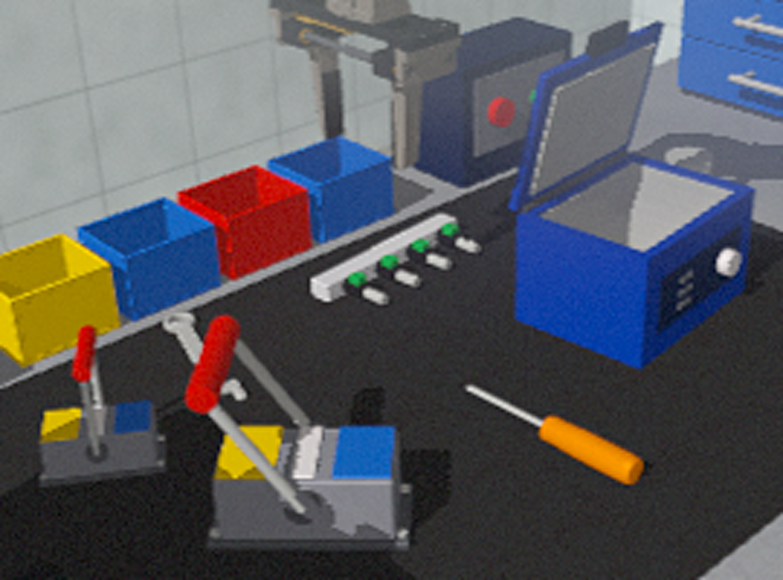

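View pics/scene_c.png

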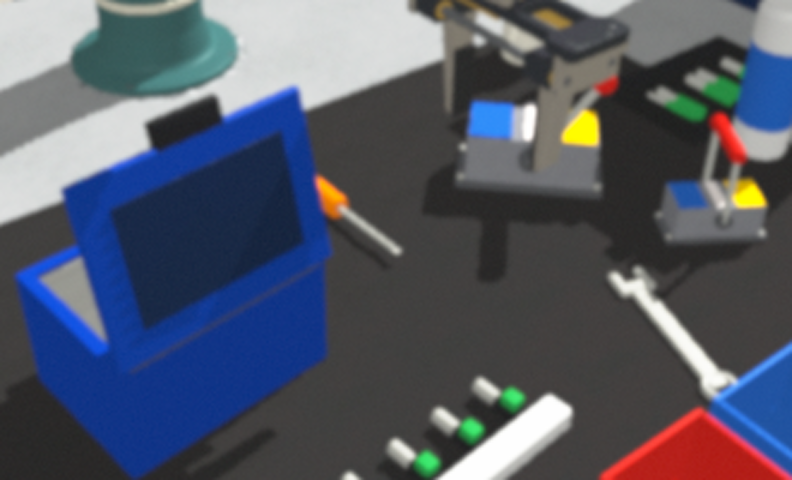

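View pics/w0.png

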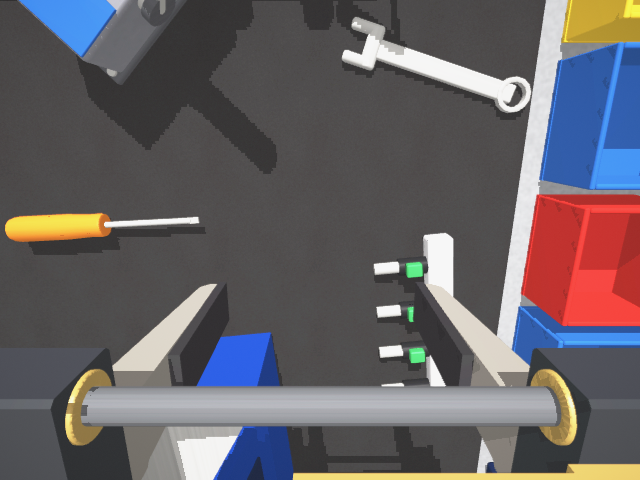

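The crop confirms it. The large switch has its yellow plate at crop (250,450), blue at (365,450) and its bar at (214,362), leaning to yellow. It is clearly bigger than the look-alike at crop (100,430). Next I fit the poses.

```bash
cat > fit.py <<'E'
from h import *
from scipy.optimize import least_squares
S,C,W=load('side'),load('scene'),load('w0')
s=lambda u,v:(170+u/2.9,150+v/2.9); c=lambda u,v:(150+u/2.4,170+v/2.4)
def world(p,P): a=p[2]; return np.array([p[0]+np.cos(a)*P[0]-np.sin(a)*P[1],p[1]+np.sin(a)*P[0]+np.cos(a)*P[1],P[2]])
hs=lambda x,y:lambda p:(x,y,.066)
bar=lambda y:lambda p:(.12*np.sin(p[3]),y,.05+.12*np.cos(p[3]))
sel=[(S,s(215,480),hs(-.07,-.036)),(S,s(395,478),hs(.07,-.036)),(S,s(395,427),hs(.07,.036)),(S,s(230,427),hs(-.07,.036)),
 (S,s(203,397),bar(-.052)),(S,s(226,328),bar(.052)),(C,c(467,140),hs(.07,.036)),(C,c(600,145),hs(-.07,.036)),(C,c(475,102),hs(.07,-.036)),(W,(81,58),hs(.07,.036))]
b=lambda x,y,z:lambda p:(x,y,z)
lid=lambda r,y,h:lambda p:(.077-r*np.cos(p[3])+h*np.sin(p[3]),y,.121+r*np.sin(p[3])+h*np.cos(p[3]))
bath=[(S,s(643,252),b(-.075,.1,.12)),(S,s(752,188),b(-.075,-.1,.12)),(S,s(641,368),b(-.075,.1,0)),(S,s(515,325),b(.075,.1,0)),
 (S,s(545,72),lid(.153,.1,.005)),(S,s(661,27),lid(.153,-.1,.005)),(C,c(66,190),lid(.153,-.1,.005)),(C,c(297,90),lid(.153,.1,.005)),
 (C,c(182,110),lid(.173,0,.005)),(C,c(135,475),b(.075,-.1,0)),(C,c(325,357),b(.075,.1,0)),(C,c(20,275),b(-.075,-.1,.12)),(C,c(40,378),b(-.075,-.1,0))]
def fit(obs,p0):
    f=lambda p:np.concatenate([(proj(k,world(p,m(p)))[0]-uv) for k,uv,m in obs])
    r=least_squares(f,p0,loss='soft_l1',f_scale=1.5); print(np.round(r.x,4)); print(np.round(r.fun.reshape(-1,2),1).tolist()); return r.x
p0=[*atz(S,s(305,455),.066)[:2],-2.3,-.5]; ps=fit(sel,p0)
pb=fit(bath,[*atz(S,s(640,210),.12)[:2],0.,1.2])
print('bar',world(ps,bar(0)(ps)),'upright',ps[:2],'tab',world(pb,lid(.173,0,.005)(pb)),'hinge',world(pb,(.077,0,.121)),'lid out r.14',world(pb,lid(.14,0,.01)(pb)))
E
python3 fit.py
```

```text
[ 0.4877  0.2104 -2.3481 -0.535 ]
[[-2.8, 0.9], [-1.6, 1.6], [0.2, 0.0], [-2.2, 0.1], [-0.4, 0.8], [0.3, -1.1], [-0.4, -2.3], [-0.6, -0.0], [-1.9, -0.9], [0.3, 1.1]]
[ 0.529  -0.2425  0.1092  1.3436]
[[0.7, 2.2], [0.2, -0.6], [-1.1, 0.5], [-0.6, -1.9], [-1.9, 0.1], [-1.1, -2.7], [-0.9, -1.1], [-0.4, -2.4], [0.1, -1.5], [0.1, 2.2], [0.8, -0.1], [-2.1, -0.6], [-0.1, 0.4]]
bar [0.5305561  0.25403651 0.15323524] upright [0.48765066 0.21042906] tab [ 0.57164426 -0.23784726  0.29068179] hinge [ 0.60553071 -0.23413286  0.121     ] lid out r.14 [ 0.58387442 -0.23650667  0.25965558]
```

>>> send_rows([
  [0,-0.015,0.032,0,0.1],
  [0,-0.03,0.064,0,0.2],
  [0,-0.045,0.096,0,0.3],
  [0,-0.06,0.128,0,0.4],
], squeeze=20)

```text
t: 0.48
position: [0.589, 0.1291, 0.2143]
orientation: [[-0.393, 0.919, -0.0], [0.919, 0.393, -0.0], [0.0, -0.0, -1.0]]
contact_force: [0.1, 0.5, -0.8]
width: 1.002
grasp_force: 0.0
```

>>> send_rows([
  [0,-0.015,0.032,0,0.1],
  [0,-0.03,0.064,0,0.2],
  [0,-0.045,0.096,0,0.3],
  [0,-0.06,0.128,0,0.395],
  [0,-0.06,0.128,0,0.395],
])

```text
t: 0.9
position: [0.5253, 0.2642, 0.2147]
orientation: [[-0.724, 0.69, -0.002], [0.69, 0.724, 0.004], [0.005, 0.002, -1.0]]
contact_force: [-0.9, 0.1, -0.2]
width: 1.001
grasp_force: 0.0
```

```bash
python3 -c "
from h import *
S=load('side'); print('spray',atz(S,(150,358),0),'smallsel',atz(S,(205,310),0),'cup',atz(S,(260,440),0))
snap('wrist','w1'); s=arm.read_state(); print(s['t'],s['position'],s['orientation'][:,1],s['contact_force'])
c=load('w1'); print(proj(c,[[.5305,.254,.153],[.535,.2588,.149],[.4877,.2104,.07]]))"
```

```text
spray [0.60531254 0.46833568 0.        ] smallsel [0.67402382 0.2941158  0.        ] cup [0.27224351 0.4153891  0.        ]
0.95 [0.52744349 0.26035646 0.21455671] [6.94728731e-01 7.19271694e-01 4.69519542e-04] [ 0.32436565 -0.75642122  0.10999979]
[[313.92651981 276.10305674]
 [323.80188611 273.88750589]
 [245.45288613 241.13026692]]
```

View pics/w1.png

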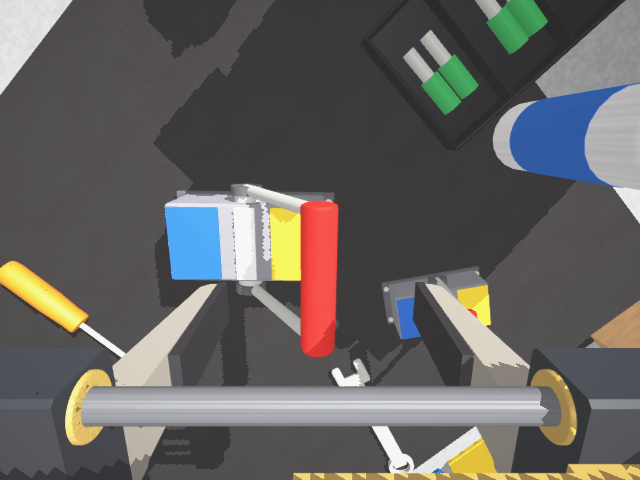

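The wrist view shows the red bar running from (319,203) to (318,355), between the open fingers and parallel to the pads. That puts the lever at about -0.57 rad. The small look-alike is off to the right at (440,300). I'll descend and grip.

>>> send_rows([
  [0,0.002,0,-0.025,0],
  [0,0.002,0,-0.055,0],
  [0,0.002,0,-0.082,0],
  [0,0.002,0,-0.082,0],
  [120,0.002,0,-0.082,0],
])

```text
t: 1.37
position: [0.5317, 0.2544, 0.1315]
orientation: [[-0.712, 0.702, -0.003], [0.702, 0.712, -0.002], [0.001, -0.003, -1.0]]
contact_force: [0.6, 0.7, 0.4]
width: 0.95
grasp_force: 0.0
```

>>> send_rows([
  [200,0,0,0,0],
  [230,0,0,0,0],
  [230,0,0,0,0],
  [230,0,0,0,0],
  [230,0,0,0,0],
])

```text
t: 1.78
position: [0.5325, 0.2562, 0.1335]
orientation: [[-0.714, 0.7, 0.002], [0.7, 0.714, 0.001], [-0.001, 0.002, -1.0]]
contact_force: [-0.3, 1.2, 0.0]
width: 0.59
grasp_force: 0.0
```

>>> send_rows([
  [230,0,0,0,0],
  [230,0,0,0,0],
  [230,0,0,0,0],
  [230,0,0,0,0],
  [230,0,0,0,0],
])

```text
t: 2.2
position: [0.5319, 0.2559, 0.1325]
orientation: [[-0.714, 0.7, -0.0], [0.7, 0.714, -0.0], [0.0, -0.0, -1.0]]
contact_force: [0.2, -0.5, 0.4]
width: 0.252
grasp_force: 20.0
```

>>> send_rows([
  [230,0,0,0,0],
  [230,0,0,0,0],
])

```text
t: 2.37
position: [0.5319, 0.2559, 0.1326]
orientation: [[-0.714, 0.7, -0.0], [0.7, 0.714, -0.0], [0.0, -0.0, -1.0]]
contact_force: [0.4, 0.1, -0.1]
width: 0.257
grasp_force: 20.0
```

>>> send_rows([
  [230,-0.0041,-0.0042,0.0034,0],
  [230,-0.0082,-0.0083,0.0064,0],
  [230,-0.0125,-0.0127,0.0091,0],
  [230,-0.0168,-0.017,0.0114,0],
  [230,-0.0212,-0.0215,0.0134,0],
])

```text
t: 2.78
position: [0.5134, 0.237, 0.1479]
orientation: [[-0.714, 0.7, 0.007], [0.7, 0.714, 0.006], [-0.001, 0.009, -1.0]]
contact_force: [6.8, 6.0, 0.7]
width: 0.251
grasp_force: 20.0
```

>>> send_rows([
  [230,-0.0046,-0.0047,0.0018,0],
  [230,-0.0092,-0.0094,0.0032,0],
  [230,-0.0139,-0.0141,0.0041,0],
  [230,-0.0186,-0.0189,0.0045,0],
  [230,-0.0233,-0.0237,0.0046,0],
])

```text
t: 3.2
position: [0.4916, 0.2146, 0.1543]
orientation: [[-0.715, 0.699, 0.011], [0.7, 0.715, 0.008], [-0.003, 0.014, -1.0]]
contact_force: [5.8, 6.3, 6.9]
width: 0.252
grasp_force: 20.0
```

>>> send_rows([
  [230,0,0,0,0],
  [230,0,0,0,0],
])

```text
t: 3.37
position: [0.4905, 0.2135, 0.1541]
orientation: [[-0.714, 0.7, 0.009], [0.7, 0.714, 0.006], [-0.002, 0.01, -1.0]]
contact_force: [1.1, 2.7, 11.5]
width: 0.255
grasp_force: 20.0
```

```bash
python3 -c "
from h import *
snap('side','s2');s=arm.read_state(); print(s['t'],s['position'],s['contact_force'],s['width'])
crop('s2',190,200,350,350,4,'s2c')"
```

```text
3.4167 [0.4904929  0.21346916 0.15412995] [ 1.29604977  3.2985636  10.96005001] 0.2531224503150293
```

View pics/s2c.png

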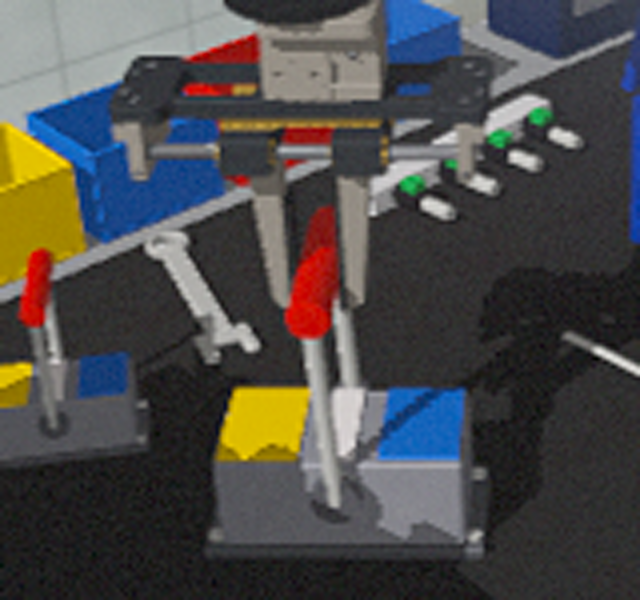

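Side crop: the lever's near arm runs from the pivot at (335,505) to the bar end at (308,318). It is near upright but still leans slightly to yellow. I'll refit with the wrist and new side points.

```bash
cat >> fit.py <<'E'
print('---')
W1,S2=load('w1'),load('s2'); g=lambda u,v:(190+u/4,200+v/4)
bar1=lambda y:lambda p:(.12*np.sin(p[4]),y,.05+.12*np.cos(p[4]))
sel2=sel+[(W1,(319.5,208),bar(-.052)),(W1,(318,350),bar(.052)),(W1,(165,206),hs(.07,-.036)),(W1,(172,279),hs(.07,.036)),
 (S2,g(214,460),hs(-.07,-.036)),(S2,g(466,460),hs(.07,-.036)),(S2,g(466,388),hs(.07,.036)),(S2,g(307,318),bar1(-.052))]
for q in (None,-.6):
    o=sel2 if q is None else [(k,uv,(lambda m:lambda p:m([*p[:3],-.6,p[4]]))(m)) for k,uv,m in sel2]
    p=fit(o,[*ps,0.]); u=np.array([np.cos(p[2]),np.sin(p[2])])
    for P in ([.5319,.2559],[.4905,.2135]): print('along',(np.array(P)-p[:2])@u, 'side',(np.array(P)-p[:2])@[-u[1],u[0]])
E
python3 fit.py | sed '1,/---/d'
```

```text
[ 0.4907  0.2081 -2.3573 -0.5586 -0.0214]
[[-2.7, -0.4], [-1.9, 0.8], [0.2, -0.7], [-1.9, -1.0], [-1.5, 0.2], [-0.3, -1.5], [-0.4, -1.6], [-0.5, 0.9], [-1.7, -0.3], [3.8, 4.0], [0.7, -3.3], [-1.4, 0.3], [-0.8, -4.2], [-0.8, 1.1], [-2.1, 0.2], [-2.2, 0.6], [-0.0, -0.5], [0.0, 0.4]]
along -0.06294223356091035 side -0.004715286772118677
along -0.003687501613283252 side -0.003942796115304103
[ 0.4897  0.206  -2.3676 -0.5735 -0.0364]
[[-1.8, -0.8], [-1.0, 0.7], [1.3, -0.8], [-0.7, -1.4], [-2.4, 0.9], [-0.7, -0.8], [-1.4, -1.7], [-1.6, 1.2], [-2.4, -0.4], [1.9, 6.7], [4.5, -1.7], [0.5, 0.1], [-3.0, -4.2], [-3.6, 1.1], [-1.1, -0.3], [-1.3, 0.6], [1.0, -0.5], [0.0, 0.2]]
along -0.0650901670242435 side -0.006170929552358435
along -0.005846492304855746 side -0.004789985765167443
```

>>> send_rows([
  [230,-0.001,-0.001,0.002,0],
  [230,-0.0025,-0.0025,0.003,0],
  [230,-0.004,-0.004,0.003,0],
  [230,-0.004,-0.004,0.003,0],
  [230,-0.004,-0.004,0.003,0],
])

```text
t: 3.83
position: [0.4855, 0.2084, 0.1551]
orientation: [[-0.714, 0.7, 0.006], [0.7, 0.714, 0.004], [-0.001, 0.007, -1.0]]
contact_force: [3.5, 2.8, 0.4]
width: 0.254
grasp_force: 20.0
```

>>> send_rows([
  [230,0.0015,0.0015,0,0],
  [230,0.0015,0.0015,0,0],
  [0,0.0015,0.0015,0,0],
  [0,0.0015,0.0015,0,0],
  [0,0.0015,0.0015,0,0],
])

```text
t: 4.25
position: [0.4844, 0.2077, 0.1533]
orientation: [[-0.714, 0.701, -0.001], [0.701, 0.714, -0.001], [0.0, -0.002, -1.0]]
contact_force: [-0.7, 0.9, 0.8]
width: 0.448
grasp_force: 0.0
```

>>> send_rows([
  [0,0,0,0,0],
  [0,0,0,0,0],
  [0,0,0,0,0],
  [0,0,0,0,0],
  [0,0,0,0.01,0],
])

```text
t: 4.67
position: [0.4838, 0.2076, 0.1623]
orientation: [[-0.714, 0.7, -0.003], [0.7, 0.714, -0.001], [0.001, -0.003, -1.0]]
contact_force: [-1.1, -1.6, 0.7]
width: 0.808
grasp_force: 0.0
```

>>> send_rows([
  [0,0,0,0.03,0],
  [0,0,0,0.065,0],
  [0,0,0,0.1,0],
  [0,0,0,0.135,0],
  [0,0,0,0.17,0],
])

```text
t: 5.08
position: [0.4846, 0.2082, 0.3363]
orientation: [[-0.714, 0.7, 0.001], [0.7, 0.714, 0.0], [-0.0, 0.001, -1.0]]
contact_force: [0.6, 0.7, -0.2]
width: 0.998
grasp_force: 0.0
```

```bash
python3 -c "
from h import *
snap('side','s3');s=arm.read_state(); print(s['t'],s['position'],s['contact_force'],s['width'])
snap('scene','c3')
crop('s3',190,200,350,350,3,'a'); crop('c3',300,170,440,310,3.2,'b')
a,b=cv2.imread('pics/a.png'),cv2.imread('pics/b.png'); b=b[:450]; a=a[:b.shape[0],:]; n=min(len(a),len(b)); im=np.hstack([a[:n,:400],b[:n,:400]]); cv2.imwrite('pics/s3c.png',im); print(im.shape)"
```

```text
5.1333 [0.48762944 0.20988823 0.34368628] [3.06718085 1.6486391  4.9548381 ] 0.9985596292287066
(448, 800, 3)
```

View pics/s3c.png

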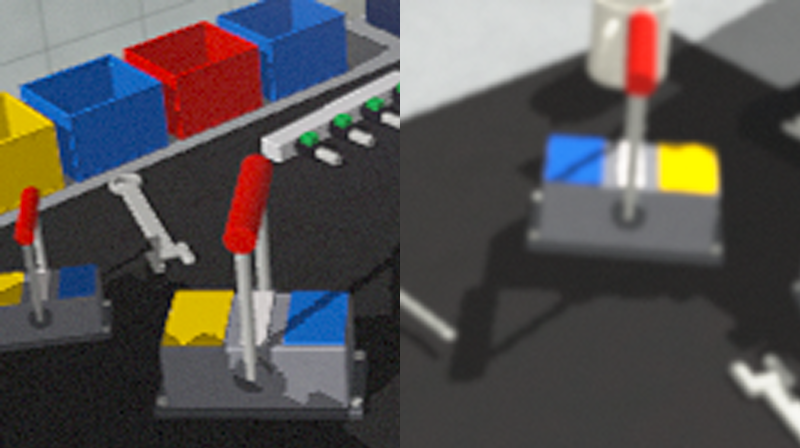

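Both views show the lever near upright and free. I'll fit its angle: side bar ends at (239,240) and (260,165), scene bar ends at (641,83) and (638,22).

```bash
cat >> fit.py <<'E'
print('+++')
S3,C3=load('s3'),load('c3'); a=lambda u,v:(190+u/3,200+v/3); d=lambda u,v:(300+(u-400)/3.2,170+v/3.2)
piv=lambda y:lambda p:(0,y,.05)
cl=[(S3,a(239,240),bar(-.052)),(S3,a(260,165),bar(.052)),(S3,a(252,381),piv(-.046)),(S3,a(161,345),hs(-.07,-.036)),(S3,a(350,345),hs(.07,-.036)),(S3,a(350,292),hs(.07,.036)),
 (C3,d(641,83),bar(.05)),(C3,d(638,22),bar(-.05)),(C3,d(628,212),piv(.046)),(C3,d(542,183),hs(.07,.036)),(C3,d(717,193),hs(-.07,.036)),(C3,d(715,148),hs(-.07,-.036)),(C3,d(552,136),hs(.07,-.036))]
fit(cl,[*ps[:3],0.])
for sub in (cl[:6],cl[6:]): fit([*sub],[*ps[:3],0.])
E
python3 fit.py | sed '1,/+++/d'
```

```text
[ 0.489   0.2076 -2.3354  0.0123]
[[0.3, 0.1], [-1.4, -0.1], [-0.2, -2.8], [-1.4, 0.8], [-1.3, 0.4], [0.1, -1.0], [-0.9, -0.3], [0.1, -0.2], [-0.4, -0.0], [-0.5, -0.3], [0.1, 0.5], [-0.5, -0.3], [-2.1, -0.2]]
[ 0.487   0.2066 -2.3534  0.0052]
[[0.4, 0.3], [-0.4, 0.0], [0.3, -2.6], [-0.7, 0.7], [-0.6, 0.9], [1.3, -0.5]]
[ 0.4903  0.2085 -2.3347  0.0155]
[[-0.4, -0.2], [0.5, -0.1], [0.2, 0.1], [0.1, -0.2], [0.7, 0.6], [0.1, -0.3], [-1.6, -0.1]]
```

The lever stands at about 0.01 rad, so it is off. I'll move with the fingers closing to behind and above the raised lid.

>>> send_rows([
  [255,0.0092,-0.0293,0,0.059],
  [255,0.0184,-0.0586,0,0.118],
  [255,0.0276,-0.0879,0,0.177],
  [255,0.0368,-0.1172,0,0.236],
  [255,0.046,-0.1465,0,0.295],
], squeeze=10)

```text
t: 5.6
position: [0.5309, 0.0604, 0.3338]
orientation: [[-0.888, 0.46, 0.0], [0.46, 0.888, -0.0], [-0.0, 0.0, -1.0]]
contact_force: [0.6, -0.0, -0.2]
width: 0.659
grasp_force: 0.0
```

>>> send_rows([
  [255,0.0092,-0.0293,0,0.059],
  [255,0.0184,-0.0586,0,0.118],
  [255,0.0276,-0.0879,0,0.177],
  [255,0.0368,-0.1172,0,0.236],
  [255,0.046,-0.1465,0,0.295],
])

```text
t: 6.02
position: [0.5769, -0.0861, 0.3337]
orientation: [[-0.983, 0.182, -0.0], [0.182, 0.983, 0.0], [0.0, 0.0, -1.0]]
contact_force: [1.2, 0.8, -0.6]
width: 0.298
grasp_force: 0.0
```

>>> send_rows([
  [255,0.0092,-0.0293,0,0.059],
  [255,0.0184,-0.0586,0,0.118],
  [255,0.0276,-0.0879,0,0.177],
  [255,0.0368,-0.1172,0,0.236],
  [255,0.046,-0.1475,0,0.295],
])

```text
t: 6.43
position: [0.623, -0.2333, 0.3336]
orientation: [[-0.994, -0.112, -0.0], [-0.112, 0.994, 0.0], [0.0, 0.0, -1.0]]
contact_force: [0.0, 0.7, 0.6]
width: 0.005
grasp_force: 0.0
```

>>> send_rows([
  [255,0,0,0,0],
  [255,0,0,-0.02,0],
  [255,0,0,-0.045,0],
  [255,0,0,-0.0695,0],
  [255,0,0,-0.0695,0],
])

```text
t: 6.85
position: [0.62, -0.2309, 0.2586]
orientation: [[-0.994, -0.109, -0.009], [-0.109, 0.994, 0.003], [0.009, 0.004, -1.0]]
contact_force: [-0.3, 0.7, -0.6]
width: 0.005
grasp_force: 0.0
```

```bash
python3 -c "
from h import *
snap('side','s4');snap('scene','c4');s=arm.read_state(); print(s['t'],s['position'],s['orientation'][:,1],s['contact_force'],s['width'],s['qpos'])
c=load('s4'); t=s['position']; print(proj(c,t),proj(load('c4'),t))
a=cv2.imread('pics/s4.png')[90:290,280:460];b=cv2.imread('pics/c4.png')[140:340,130:310]
cv2.imwrite('pics/s4c.png',cv2.resize(np.hstack([a,b]),None,fx=2.2,fy=2.2))"
```

```text
6.95 [ 0.62264014 -0.23179519  0.26385712] [-1.09008472e-01  9.94040377e-01  9.39330375e-04] [ 0.39426747 -0.49782943  0.77550797] 0.0053894035666454156 [ 0.3810227   0.45752513 -0.10571886  1.50479467  0.05002851  1.18363295
  1.94714912]
[[363.65968912 164.68354968]] [[245.434453   239.79056406]]
```

View pics/s4c.png

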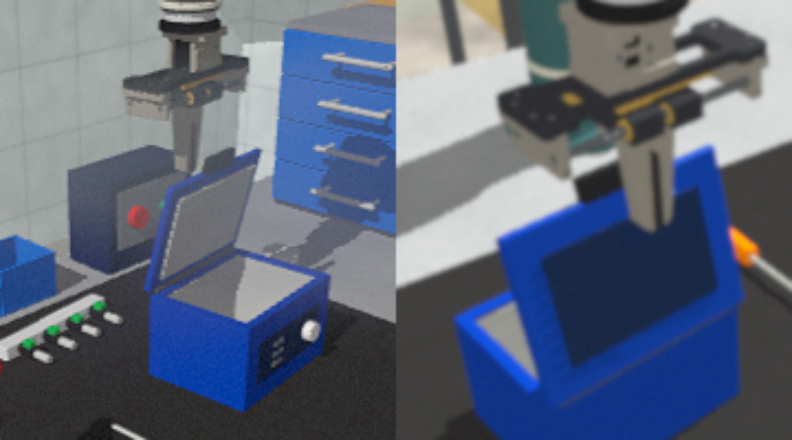

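The fingers are closed and stand clear behind the lid, with the tip in the scene half at (655,225). Next I compute the arc table in the row units.

```bash
python3 -c "
import numpy as np
th=np.concatenate([[1.40],np.arange(1.365,.23,-.035),np.arange(.23,-.03,-.02)]); 
X=.087-.145*np.cos(th)+.01*np.sin(th); Z=.121+.145*np.sin(th)+.01*np.cos(th)
P=np.c_[.994*X,.109*X,Z]
for k in range(0,len(th)-1,5): print(np.round(th[k],3),[list(map(float,r)) for r in np.round(P[k+1:k+6]-P[k],4)])
print('first',np.round(P[0]-[.994*.095,.109*.095,.2645],4))"
```

```text
1.4 [[-0.005, -0.0006, -0.0006], [-0.01, -0.0011, -0.0014], [-0.015, -0.0016, -0.0023], [-0.0199, -0.0022, -0.0035], [-0.0248, -0.0027, -0.0048]]
1.225 [[-0.0048, -0.0005, -0.0015], [-0.0096, -0.0011, -0.0031], [-0.0143, -0.0016, -0.0049], [-0.019, -0.0021, -0.0069], [-0.0236, -0.0026, -0.0091]]
1.05 [[-0.0045, -0.0005, -0.0023], [-0.0089, -0.001, -0.0048], [-0.0133, -0.0015, -0.0074], [-0.0175, -0.0019, -0.0101], [-0.0217, -0.0024, -0.013]]
0.875 [[-0.004, -0.0004, -0.0031], [-0.008, -0.0009, -0.0063], [-0.0118, -0.0013, -0.0096], [-0.0155, -0.0017, -0.0131], [-0.0191, -0.0021, -0.0166]]
0.7 [[-0.0035, -0.0004, -0.0037], [-0.0068, -0.0007, -0.0076], [-0.01, -0.0011, -0.0115], [-0.013, -0.0014, -0.0156], [-0.0159, -0.0017, -0.0197]]
0.525 [[-0.0028, -0.0003, -0.0043], [-0.0054, -0.0006, -0.0086], [-0.0078, -0.0009, -0.0131], [-0.0101, -0.0011, -0.0176], [-0.0122, -0.0013, -0.0222]]
0.35 [[-0.002, -0.0002, -0.0047], [-0.0038, -0.0004, -0.0094], [-0.0054, -0.0006, -0.0142], [-0.0061, -0.0007, -0.0163], [-0.0069, -0.0008, -0.0191]]
0.21 [[-0.0008, -0.0001, -0.0028], [-0.0015, -0.0002, -0.0056], [-0.0021, -0.0002, -0.0085], [-0.0027, -0.0003, -0.0113], [-0.0033, -0.0004, -0.0141]]
0.11 [[-0.0005, -0.0001, -0.0029], [-0.0009, -0.0001, -0.0057], [-0.0013, -0.0001, -0.0086], [-0.0016, -0.0002, -0.0115], [-0.0019, -0.0002, -0.0144]]
0.01 [[-0.0002, -0.0, -0.0029]]
first [-0.0227 -0.0025  0.0011]
```

>>> send_rows([
  [255,-0.0045,-0.0005,0,0],
  [255,-0.009,-0.001,0,0],
  [255,-0.0135,-0.0015,0.001,0],
  [255,-0.018,-0.002,0.001,0],
  [255,-0.0227,-0.0025,0.001,0],
])

```text
t: 7.37
position: [0.6, -0.235, 0.2661]
orientation: [[-0.994, -0.109, 0.001], [-0.109, 0.994, -0.001], [-0.001, -0.001, -1.0]]
contact_force: [0.1, 0.8, 0.9]
width: 0.006
grasp_force: 0.0
```

>>> send_rows([
  [255,-0.005,-0.0006,-0.0006,0],
  [255,-0.01,-0.0011,-0.0014,0],
  [255,-0.015,-0.0016,-0.0023,0],
  [255,-0.0199,-0.0022,-0.0035,0],
  [255,-0.0248,-0.0027,-0.0048,0],
])

```text
t: 7.78
position: [0.5757, -0.2376, 0.2607]
orientation: [[-0.994, -0.109, 0.002], [-0.109, 0.994, -0.0], [-0.002, -0.001, -1.0]]
contact_force: [2.7, 0.0, 2.0]
width: 0.006
grasp_force: 1.5
```

>>> send_rows([
  [255,-0.0048,-0.0005,-0.0015,0],
  [255,-0.0096,-0.0011,-0.0031,0],
  [255,-0.0143,-0.0016,-0.0049,0],
  [255,-0.019,-0.0021,-0.0069,0],
  [255,-0.0236,-0.0026,-0.0091,0],
])

```text
t: 8.2
position: [0.5513, -0.2402, 0.2511]
orientation: [[-0.994, -0.109, -0.0], [-0.109, 0.994, -0.0], [0.0, -0.0, -1.0]]
contact_force: [0.8, -0.4, 2.8]
width: 0.003
grasp_force: 1.4
```

The lid is in contact and moving at about 3 N. I'll carry on down the arc.

>>> send_rows([
  [255,-0.0045,-0.0005,-0.0023,0],
  [255,-0.0089,-0.001,-0.0048,0],
  [255,-0.0133,-0.0015,-0.0074,0],
  [255,-0.0175,-0.0019,-0.0101,0],
  [255,-0.0217,-0.0024,-0.013,0],
])

```text
t: 8.62
position: [0.5296, -0.2425, 0.2378]
orientation: [[-0.994, -0.109, -0.0], [-0.109, 0.994, 0.0], [0.0, 0.0, -1.0]]
contact_force: [0.2, 0.4, 3.1]
width: 0.005
grasp_force: 1.2
```

>>> send_rows([
  [255,-0.004,-0.0004,-0.0031,0],
  [255,-0.008,-0.0009,-0.0063,0],
  [255,-0.0118,-0.0013,-0.0096,0],
  [255,-0.0155,-0.0017,-0.0131,0],
  [255,-0.0191,-0.0021,-0.0166,0],
])

```text
t: 9.03
position: [0.5106, -0.2446, 0.2211]
orientation: [[-0.994, -0.109, -0.0], [-0.109, 0.994, 0.0], [0.0, 0.0, -1.0]]
contact_force: [1.5, -0.9, 1.2]
width: 0.006
grasp_force: 1.1
```

>>> send_rows([
  [255,-0.0035,-0.0004,-0.0037,0],
  [255,-0.0068,-0.0007,-0.0076,0],
  [255,-0.01,-0.0011,-0.0115,0],
  [255,-0.013,-0.0014,-0.0156,0],
  [255,-0.0159,-0.0017,-0.0197,0],
])

```text
t: 9.45
position: [0.4948, -0.2463, 0.2014]
orientation: [[-0.994, -0.109, -0.0], [-0.109, 0.994, 0.0], [0.0, 0.0, -1.0]]
contact_force: [0.5, -0.8, 1.9]
width: 0.007
grasp_force: 1.0
```

>>> send_rows([
  [255,-0.0028,-0.0003,-0.0043,0],
  [255,-0.0054,-0.0006,-0.0086,0],
  [255,-0.0078,-0.0009,-0.0131,0],
  [255,-0.0101,-0.0011,-0.0176,0],
  [255,-0.0122,-0.0013,-0.0222,0],
])

```text
t: 9.87
position: [0.4827, -0.2476, 0.1792]
orientation: [[-0.994, -0.109, -0.0], [-0.109, 0.994, -0.0], [0.0, -0.0, -1.0]]
contact_force: [1.2, -0.3, 2.7]
width: 0.008
grasp_force: 0.9
```

>>> send_rows([
  [255,-0.0015,-0.0002,-0.0037,0],
  [255,-0.003,-0.0003,-0.0075,0],
  [255,-0.0045,-0.0005,-0.0112,0],
  [255,-0.0058,-0.0006,-0.015,0],
  [255,-0.0069,-0.0008,-0.0191,0],
])

```text
t: 10.28
position: [0.476, -0.2484, 0.1603]
orientation: [[-0.994, -0.109, 0.0], [-0.109, 0.994, 0.0], [-0.0, 0.0, -1.0]]
contact_force: [-0.1, -0.1, 1.8]
width: 0.004
grasp_force: 0.9
```

>>> send_rows([
  [255,-0.0008,-0.0001,-0.0028,0],
  [255,-0.0015,-0.0002,-0.0056,0],
  [255,-0.0021,-0.0002,-0.0085,0],
  [255,-0.0027,-0.0003,-0.0113,0],
  [255,-0.0033,-0.0004,-0.0141,0],
])

```text
t: 10.7
position: [0.4728, -0.2487, 0.1462]
orientation: [[-0.994, -0.109, 0.0], [-0.109, 0.994, 0.0], [-0.0, 0.0, -1.0]]
contact_force: [0.7, -0.9, 1.3]
width: 0.004
grasp_force: 0.8
```

>>> send_rows([
  [255,-0.0003,0,-0.0018,0],
  [255,-0.0006,0,-0.0036,0],
  [255,-0.0009,0,-0.0054,0],
  [255,-0.0012,0,-0.0072,0],
  [255,-0.0015,0,-0.009,0],
])

```text
t: 11.12
position: [0.4715, -0.2488, 0.1374]
orientation: [[-0.994, -0.109, 0.0], [-0.109, 0.994, -0.0], [-0.0, -0.0, -1.0]]
contact_force: [-0.1, -1.7, 1.9]
width: 0.005
grasp_force: 0.8
```

>>> send_rows([
  [255,0,0,-0.0012,0],
  [255,0,0,-0.0024,0],
  [255,0,0,-0.0036,0],
  [255,0,0,-0.0048,0],
  [255,0,0,-0.006,0],
])

```text
t: 11.53
position: [0.4709, -0.2488, 0.1313]
orientation: [[-0.994, -0.109, -0.001], [-0.109, 0.994, 0.0], [0.001, 0.0, -1.0]]
contact_force: [-2.0, -0.4, 10.6]
width: 0.007
grasp_force: 6.2
```

>>> send_rows([
  [255,0,0,-0.0005,0],
  [255,0,0,-0.001,0],
  [255,0,0,-0.001,0],
  [255,0,0,0,0],
  [255,0,0,0.002,0],
])

```text
t: 11.95
position: [0.471, -0.2482, 0.1332]
orientation: [[-0.994, -0.109, -0.001], [-0.109, 0.994, 0.001], [0.001, 0.001, -1.0]]
contact_force: [0.1, -0.0, 0.6]
width: 0.004
grasp_force: 0.0
```

>>> send_rows([
  [255,0,0,0.02,0],
  [255,0,0,0.05,0],
  [255,0,0,0.085,0],
  [255,0,0,0.12,0],
  [255,0,0,0.155,0],
])

```text
t: 12.37
position: [0.4709, -0.2481, 0.2897]
orientation: [[-0.994, -0.109, -0.001], [-0.109, 0.994, 0.001], [0.001, 0.001, -1.0]]
contact_force: [0.7, -0.9, 1.1]
width: 0.005
grasp_force: 0.0
```

```bash
python3 -c "
from h import *
snap('side','s5');s=arm.read_state(); print(s['t'],s['position'],s['contact_force'])
crop('s5',190,170,450,340,3,'s5c')"
```

```text
12.4167 [ 0.47433379 -0.24970692  0.29711554] [ 1.90706456 -0.87701184  4.87593785]
```

View pics/s5c.png

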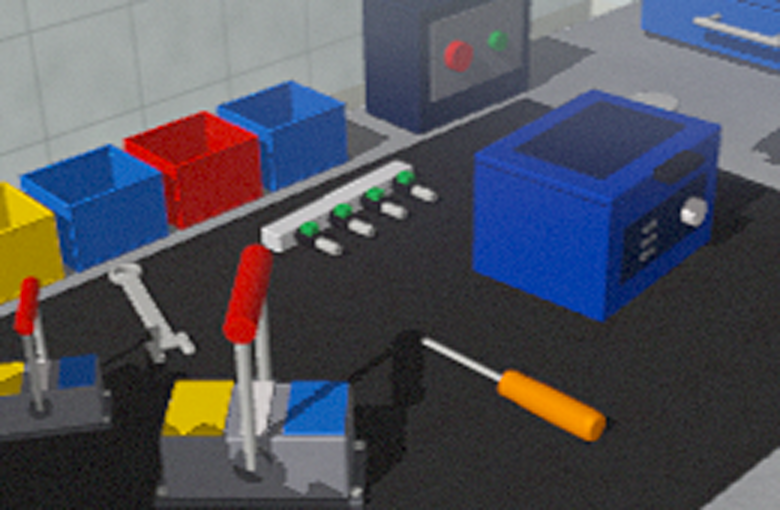

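The picture shows the lid flat shut on the rim around (600,140) and the lever upright over the white plate. Everything else is undisturbed. I'll return with closed fingers to the yellow side of the bar.

>>> send_rows([
  [255,0.0035,0.0328,0,-0.059],
  [255,0.007,0.0656,0,-0.118],
  [255,0.0105,0.0984,0,-0.177],
  [255,0.014,0.1312,0,-0.236],
  [255,0.0175,0.164,0,-0.295],
], squeeze=20)

```text
t: 12.83
position: [0.4884, -0.0829, 0.2881]
orientation: [[-0.982, 0.188, -0.0], [0.188, 0.982, 0.0], [0.001, 0.0, -1.0]]
contact_force: [0.5, -0.8, 0.8]
width: 0.003
grasp_force: 0.0
```

>>> send_rows([
  [255,0.0035,0.0328,0,-0.059],
  [255,0.007,0.0656,0,-0.118],
  [255,0.0105,0.0984,0,-0.177],
  [255,0.014,0.1312,0,-0.236],
  [255,0.0175,0.164,0,-0.295],
])

```text
t: 13.25
position: [0.5058, 0.0811, 0.288]
orientation: [[-0.885, 0.465, -0.001], [0.465, 0.885, 0.0], [0.001, -0.0, -1.0]]
contact_force: [-0.3, 0.4, 0.0]
width: 0.004
grasp_force: 0.0
```

>>> send_rows([
  [255,0.0035,0.0328,0,-0.059],
  [255,0.007,0.0656,0,-0.118],
  [255,0.0105,0.0984,0,-0.177],
  [255,0.014,0.1312,0,-0.236],
  [255,0.0175,0.164,0,-0.295],
])

```text
t: 13.67
position: [0.5233, 0.2449, 0.2878]
orientation: [[-0.712, 0.702, -0.001], [0.702, 0.712, -0.0], [0.001, -0.001, -1.0]]
contact_force: [0.9, -1.0, -0.3]
width: 0.007
grasp_force: 0.0
```

>>> send_rows([
  [255,0,0,0,0],
  [255,0,0,0,0],
  [255,0,0,0,0],
])

```text
t: 13.92
position: [0.5235, 0.2426, 0.2877]
orientation: [[-0.714, 0.7, -0.001], [0.7, 0.714, -0.001], [0.0, -0.002, -1.0]]
contact_force: [-0.3, 0.5, -0.4]
width: 0.008
grasp_force: 0.0
```

>>> send_rows([
  [255,0,0,-0.035,0],
  [255,0,0,-0.07,0],
  [255,0,0,-0.105,0],
  [255,0,0,-0.14,0],
  [255,0,0,-0.163,0],
])

```text
t: 14.33
position: [0.5227, 0.24, 0.1224]
orientation: [[-0.712, 0.702, -0.003], [0.702, 0.712, -0.002], [0.0, -0.004, -1.0]]
contact_force: [-0.5, 0.8, -0.8]
width: 0.007
grasp_force: 0.0
```

>>> send_rows([
  [255,0,0,0,0],
  [255,-0.004,-0.004,0,0],
  [255,-0.008,-0.008,0,0],
  [255,-0.012,-0.0122,0,0],
  [255,-0.016,-0.0163,0,0],
])

```text
t: 14.75
position: [0.5084, 0.2265, 0.1274]
orientation: [[-0.713, 0.701, 0.003], [0.701, 0.713, 0.001], [-0.002, 0.003, -1.0]]
contact_force: [0.0, 0.3, -0.1]
width: 0.006
grasp_force: 0.0
```

>>> send_rows([
  [255,-0.004,-0.004,0,0],
  [255,-0.008,-0.008,0,0],
  [255,-0.012,-0.0122,0,0],
  [255,-0.016,-0.0163,0,0],
  [255,-0.02,-0.0204,0,0],
])

```text
t: 15.17
position: [0.488, 0.2062, 0.1258]
orientation: [[-0.714, 0.7, 0.001], [0.7, 0.714, 0.0], [-0.001, 0.001, -1.0]]
contact_force: [4.8, 0.8, -1.1]
width: 0.005
grasp_force: 2.0
```

>>> send_rows([
  [255,-0.004,-0.004,0,0],
  [255,-0.008,-0.008,0,0],
  [255,-0.012,-0.0122,0,0],
  [255,-0.016,-0.0163,0,0],
  [255,-0.02,-0.0204,0,0],
])

```text
t: 15.58
position: [0.4671, 0.1862, 0.1252]
orientation: [[-0.714, 0.7, -0.001], [0.7, 0.714, 0.0], [0.001, -0.0, -1.0]]
contact_force: [4.2, 3.0, -3.6]
width: 0.007
grasp_force: 2.5
```

>>> send_rows([
  [255,-0.0015,-0.0015,0,0],
  [255,-0.003,-0.003,0,0],
  [255,-0.0045,-0.0046,0,0],
  [255,-0.006,-0.006,0,0],
  [255,-0.0075,-0.0076,0,0],
])

```text
t: 16.0
position: [0.4604, 0.179, 0.1255]
orientation: [[-0.714, 0.7, 0.001], [0.7, 0.714, 0.001], [0.0, 0.001, -1.0]]
contact_force: [4.9, 3.6, -3.5]
width: 0.005
grasp_force: 2.7
```

>>> send_rows([
  [255,-0.0008,-0.0008,0,0],
  [255,-0.0016,-0.0016,0,0],
  [255,-0.0024,-0.0024,0,0],
  [255,-0.0032,-0.0032,0,0],
  [255,-0.004,-0.004,0,0],
])

```text
t: 16.42
position: [0.4597, 0.1782, 0.1263]
orientation: [[-0.715, 0.699, 0.008], [0.7, 0.715, 0.007], [-0.001, 0.011, -1.0]]
contact_force: [12.6, 12.9, -10.4]
width: 0.006
grasp_force: 8.2
```

The force has risen to about 18 N with no further travel, so the lever is at its stop. I'll back off and rise.

>>> send_rows([
  [255,0,0,0,0],
  [255,0.004,0.004,0,0],
  [255,0.012,0.012,0,0],
  [255,0.025,0.025,0,0],
  [255,0.04,0.041,0,0],
])

```text
t: 16.83
position: [0.4958, 0.2143, 0.1251]
orientation: [[-0.713, 0.701, -0.003], [0.701, 0.713, -0.003], [-0.0, -0.004, -1.0]]
contact_force: [0.7, 1.1, -0.2]
width: 0.008
grasp_force: 0.0
```

>>> send_rows([
  [255,0.01,0.01,0.02,0],
  [255,0.01,0.01,0.055,0],
  [255,0.01,0.01,0.09,0],
  [255,0.01,0.01,0.125,0],
  [255,0.01,0.01,0.16,0],
])

```text
t: 17.25
position: [0.5053, 0.2248, 0.2866]
orientation: [[-0.714, 0.7, -0.003], [0.7, 0.714, -0.002], [0.001, -0.004, -1.0]]
contact_force: [1.3, 0.8, -0.6]
width: 0.004
grasp_force: 0.0
```

>>> send_rows([
  [255,0,0,0,0],
  [255,0,0,0,0],
  [255,0,0,0,0],
  [255,0,0,0,0],
])

```text
t: 17.58
position: [0.5053, 0.2248, 0.2838]
orientation: [[-0.714, 0.7, -0.004], [0.7, 0.714, -0.002], [0.001, -0.004, -1.0]]
contact_force: [0.9, -0.8, -0.5]
width: 0.004
grasp_force: 0.0
```

```bash
python3 -c "
from h import *
snap('side','s6');snap('scene','c6'); s=arm.read_state(); print(s['t'],s['position'],s['contact_force'])
p=np.array([.4885,.208]);a=-2.345;u=np.array([np.cos(a),np.sin(a)]);v=np.array([-u[1],u[0]])
for n in ('s6','c6'):
    im=cv2.imread('pics/'+n+'.png').astype(int); m=((im[...,2]>110)&(im[...,1]<60)&(im[...,0]<60)).astype(np.uint8)
    k,_,st,ce=cv2.connectedComponentsWithStats(m)
    for i in range(1,k):
        if st[i,4]>60: print(n,st[i],ce[i].round(1))
    for th in (.45,.5,.55,.6): print(n,th,proj(load(n),[*(p+u*.12*np.sin(th)),.05+.12*np.cos(th)]).round(1))
# lid / scene change versus after-lid picture
d=cv2.absdiff(cv2.imread('pics/s5.png'),cv2.imread('pics/s6.png')).max(2); d=(cv2.blur(d,(5,5))>25).astype(np.uint8)
k,_,st,_=cv2.connectedComponentsWithStats(d); print([x.tolist() for x in st[1:] if x[4]>80])"
```

```text
17.6833 [0.50550192 0.22501732 0.28384142] [ 0.354182   -0.61853596  0.36304725]
s6 [232 210  45  36 894] [257.1 227.3]
s6 [297 259  13  34 340] [303.4 275.8]
s6 [195 262   8  20 107] [198.6 271.9]
s6 0.45 [[296.4 271.6]]
s6 0.5 [[298.9 272.6]]
s6 0.55 [[301.3 273.8]]
s6 0.6 [[303.7 275.1]]
c6 [342 181  12  25 187] [347.  194.4]
c6 [446 217  15  21 129] [452.3 226.6]
c6 [ 399  342   86   93 3949] [444.  382.5]
c6 0.45 [[353.6 188.5]]
c6 0.5 [[351.4 189.3]]
c6 0.55 [[349.3 190.3]]
c6 0.6 [[347.2 191.3]]
[[197, 0, 174, 224, 14026], [384, 0, 106, 169, 7078], [429, 0, 211, 345, 28311], [346, 201, 70, 65, 1524], [263, 250, 49, 76, 1952]]
```

The lever is confirmed at 0.6 rad in both views. One changed patch overlaps the bath, probably the arm's shadow moving away, so I'll compare the bath's outline between the two pictures.

```bash
python3 -c "
from h import *
ms=[]
for n in ('s5','s6'):
    im=cv2.imread('pics/'+n+'.png')[190:290,340:440].astype(int); m=(im[...,0]>im[...,2]+25)&(im[...,0]>1.5*im[...,1]); ms.append(m)
    print(n,m.sum(),im[20:40,20:60].mean((0,1)).round(), [int(np.argmax(m[:,x])) for x in range(10,90,10)])
from fit import pb,lid,world
q=[*pb[:3],0.]
" | tail -3
python3 - <<'E'
import sys,io,contextlib
sys.path.insert(0,'.')
import os; os.chdir('.')
with contextlib.redirect_stdout(io.StringIO()):
    from fit import *
for n in ('s6','c6'):
    for th in (0.,.1):
        q=[*pb[:3],th]; print(n,th,proj(load(n),[world(q,lid(.163,0,.01)(q)),world(q,lid(.153,.1,.01)(q)),world(q,lid(.153,-.1,.01)(q))]).round(0).tolist())
im=cv2.imread('pics/s6.png').astype(int)
m=((im.max(2)<45)).astype(np.uint8)[200:250,395:440]; k,_,st,ce=cv2.connectedComponentsWithStats(m)
print([(s.tolist(),(c+[395,200]).round(1).tolist()) for s,c in zip(st[1:],ce[1:]) if s[4]>20])
E
```

```text
[[0.4, 0.3], [-0.4, 0.0], [0.3, -2.6], [-0.7, 0.7], [-0.6, 0.9], [1.3, -0.5]]
[ 0.4903  0.2085 -2.3347  0.0155]
[[-0.4, -0.2], [0.5, -0.1], [0.2, 0.1], [0.1, -0.2], [0.7, 0.6], [0.1, -0.3], [-1.6, -0.1]]
s6 0.0 [[416.0, 223.0], [393.0, 236.0], [430.0, 211.0]]
s6 0.1 [[416.0, 218.0], [393.0, 230.0], [430.0, 206.0]]
c6 0.0 [[197.0, 256.0], [240.0, 239.0], [155.0, 279.0]]
c6 0.1 [[197.0, 250.0], [240.0, 234.0], [154.0, 274.0]]
[([32, 31, 13, 19, 141], [432.7, 241.8])]
```

Run:
```python
from h import *
for n in ('s5','s6'):
    im=cv2.imread('pics/'+n+'.png'); c=im[190:290,340:440].astype(int); m=(c[...,0]>c[...,2]+25)&(c[...,0]>1.5*c[...,1])
    print(n,m.sum(),[190+int(np.argmax(m[:,x])) for x in range(10,95,8)])
    print(' lid centre',c[15:35,40:70].mean((0,1)).round(),' col393 brightness',im[226:246,393,0].tolist())
```

```text
s5 3980 [220, 216, 211, 207, 202, 201, 203, 205, 207, 210, 190]
 lid centre [105.  68.  58.]  col393 brightness [87, 92, 141, 160, 156, 157, 159, 161, 158, 161, 175, 144, 147, 152, 138, 135, 124, 126, 122, 112]
s6 3733 [220, 216, 211, 207, 203, 218, 203, 205, 208, 210, 190]
 lid centre [99. 68. 59.]  col393 brightness [87, 91, 142, 161, 161, 159, 161, 161, 159, 160, 176, 150, 148, 155, 140, 141, 125, 130, 125, 111]
```

The outline is unchanged and the lid's front edge is at row 236, which matches shut (row 230 would be 0.1 rad open). I'll hand it in.

```bash
python3 -c "
from plant import arm
print(arm.finish_job())"
```

```text
the job is handed in; nothing more can be done
None
```

The changeover is finished and handed in at about 18 s: the lever rested at off (about 0.01 rad), the lid was shut gently while it was off, the lever was then pushed to the blue stop (0.6 rad in both views), and the arm is touching nothing.

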